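# Lay the tea canisters in their cradles by length

## Task

Lay the four aluminium tea canisters in the four V-shaped wooden cradles, one in each, every canister lying along its groove and centred in it, in order of length: the longest in the cradle next to the white drawer unit, and each one further from the unit shorter than the last. Do not push or knock over the glass pepper grinder.

Things in the scene. Friction and masses are not known exactly. Their poses are not given: they have to be found in the camera images.
- can_a_center (a point): centre (on the axis, half-way along) of the longest tea canister: a plain loose aluminium cylinder 120 mm long, 40 mm in diameter, 50 to 160 g, with a pale bamboo lid at one end. It lies on its side on the shelf, so this point is 20 mm above the shelf at the start. Its x axis runs along the cylinder towards the lid; its roll about x is arbitrary. It rolls if pushed sideways.
- can_b_center (a point): centre (on the axis, half-way along) of the second longest tea canister: a plain loose aluminium cylinder 100 mm long, 40 mm in diameter, 50 to 160 g, with a pale bamboo lid at one end. It lies on its side on the shelf, so this point is 20 mm above the shelf at the start. Its x axis runs along the cylinder towards the lid; its roll about x is arbitrary. It rolls if pushed sideways.
- can_c_center (a point): centre (on the axis, half-way along) of the second shortest tea canister: a plain loose aluminium cylinder 80 mm long, 40 mm in diameter, 50 to 160 g, with a pale bamboo lid at one end. It lies on its side on the shelf, so this point is 20 mm above the shelf at the start. Its x axis runs along the cylinder towards the lid; its roll about x is arbitrary. It rolls if pushed sideways.
- can_d_center (a point): centre (on the axis, half-way along) of the shortest tea canister: a plain loose aluminium cylinder 60 mm long, 40 mm in diameter, 50 to 160 g, with a pale bamboo lid at one end. It lies on its side on the shelf, so this point is 20 mm above the shelf at the start. Its x axis runs along the cylinder towards the lid; its roll about x is arbitrary. It rolls if pushed sideways.
- cradle_1_seat (a point): centre of a canister when seated in this cradle: above mid-groove, 40 mm above the shelf, 34 above the cradle's foot. One of 4 alike fixed pale wooden V cradles (50 mm long, 34 wide, 21 high, walls sloped 35 deg) in a row, 90 mm apart, on a brown board 100 x 360 x 6 mm. x along the groove (level), z up. Seated canisters overhang both ends equally. Which name stands where varies.
- cradle_2_seat (a point): centre of a canister when seated in this cradle: above mid-groove, 40 mm above the shelf, 34 above the cradle's foot. One of 4 alike fixed pale wooden V cradles (50 mm long, 34 wide, 21 high, walls sloped 35 deg) in a row, 90 mm apart, on a brown board 100 x 360 x 6 mm. x along the groove (level), z up. Seated canisters overhang both ends equally. Which name stands where varies.
- cradle_3_seat (a point): centre of a canister when seated in this cradle: above mid-groove, 40 mm above the shelf, 34 above the cradle's foot. One of 4 alike fixed pale wooden V cradles (50 mm long, 34 wide, 21 high, walls sloped 35 deg) in a row, 90 mm apart, on a brown board 100 x 360 x 6 mm. x along the groove (level), z up. Seated canisters overhang both ends equally. Which name stands where varies.
- cradle_4_seat (a point): centre of a canister when seated in this cradle: above mid-groove, 40 mm above the shelf, 34 above the cradle's foot. One of 4 alike fixed pale wooden V cradles (50 mm long, 34 wide, 21 high, walls sloped 35 deg) in a row, 90 mm apart, on a brown board 100 x 360 x 6 mm. x along the groove (level), z up. Seated canisters overhang both ends equally. Which name stands where varies.
- drawer_unit: small white plastic unit with two drawers, fixed beyond one end of the row of cradles (left or right, it varies): 140 mm deep (along the grooves), 110 wide, 100 high, knobs 40 mm out of its front, which is on the side away from the robot. Origin at the centre of its underside, about 130, 220, 310 and 400 mm from the middles of the cradles. It marks the end for the longest canister.
- grinder: loose glass pepper grinder with a steel twist top, 54 mm in diameter, 145 mm high, standing beyond the other end of the row, about 130 mm from the middle of the last cradle. Origin at the centre of its underside. To be left alone.
There are look-alikes about, which are no part of the job. What is shaped like the part that bears can_d_center but yellow is not meant.

How it is judged:
At the end, for the whole second after the job is handed in: Each canister rests in its own cradle, centre within 15 mm (horizontally) and 5 mm (height) of the seated point, axis within 0.15 rad of the groove; from the drawer unit outward they run from longest to shortest (horizontal distance between can_a_center and drawer_unit between 0.085 and 0.175 m and ((horizontal distance between can_a_center and cradle_1_seat below 0.015 m and z of can_a_center in the frame of cradle_1_seat between -0.005 and 0.005 m and angle between the x axis of can_a_center and the x axis of cradle_1_seat, either way round below 0.15 rad) or (horizontal distance between can_a_center and cradle_2_seat below 0.015 m and z of can_a_center in the frame of cradle_2_seat between -0.005 and 0.005 m and angle between the x axis of can_a_center and the x axis of cradle_2_seat, either way round below 0.15 rad) or (horizontal distance between can_a_center and cradle_3_seat below 0.015 m and z of can_a_center in the frame of cradle_3_seat between -0.005 and 0.005 m and angle between the x axis of can_a_center and the x axis of cradle_3_seat, either way round below 0.15 rad) or (horizontal distance between can_a_center and cradle_4_seat below 0.015 m and z of can_a_center in the frame of cradle_4_seat between -0.005 and 0.005 m and angle between the x axis of can_a_center and the x axis of cradle_4_seat, either way round below 0.15 rad)) and linear speed of each of can_a, can_b, can_c, can_d below 0.02 m/s and angular speed of each of can_a, can_b, can_c, can_d below 0.3 rad/s and horizontal distance between can_b_center and drawer_unit between 0.175 and 0.265 m and ((horizontal distance between can_b_center and cradle_1_seat below 0.015 m and z of can_b_center in the frame of cradle_1_seat between -0.005 and 0.005 m and angle between the x axis of can_b_center and the x axis of cradle_1_seat, either way round below 0.15 rad) or (horizontal distance between can_b_center and cradle_2_seat below 0.015 m and z of can_b_center in the frame of cradle_2_seat between -0.005 and 0.005 m and angle between the x axis of can_b_center and the x axis of cradle_2_seat, either way round below 0.15 rad) or (horizontal distance between can_b_center and cradle_3_seat below 0.015 m and z of can_b_center in the frame of cradle_3_seat between -0.005 and 0.005 m and angle between the x axis of can_b_center and the x axis of cradle_3_seat, either way round below 0.15 rad) or (horizontal distance between can_b_center and cradle_4_seat below 0.015 m and z of can_b_center in the frame of cradle_4_seat between -0.005 and 0.005 m and angle between the x axis of can_b_center and the x axis of cradle_4_seat, either way round below 0.15 rad)) and horizontal distance between can_c_center and drawer_unit between 0.265 and 0.355 m and ((horizontal distance between can_c_center and cradle_1_seat below 0.015 m and z of can_c_center in the frame of cradle_1_seat between -0.005 and 0.005 m and angle between the x axis of can_c_center and the x axis of cradle_1_seat, either way round below 0.15 rad) or (horizontal distance between can_c_center and cradle_2_seat below 0.015 m and z of can_c_center in the frame of cradle_2_seat between -0.005 and 0.005 m and angle between the x axis of can_c_center and the x axis of cradle_2_seat, either way round below 0.15 rad) or (horizontal distance between can_c_center and cradle_3_seat below 0.015 m and z of can_c_center in the frame of cradle_3_seat between -0.005 and 0.005 m and angle between the x axis of can_c_center and the x axis of cradle_3_seat, either way round below 0.15 rad) or (horizontal distance between can_c_center and cradle_4_seat below 0.015 m and z of can_c_center in the frame of cradle_4_seat between -0.005 and 0.005 m and angle between the x axis of can_c_center and the x axis of cradle_4_seat, either way round below 0.15 rad)) and horizontal distance between can_d_center and drawer_unit between 0.355 and 0.445 m and ((horizontal distance between can_d_center and cradle_1_seat below 0.015 m and z of can_d_center in the frame of cradle_1_seat between -0.005 and 0.005 m and angle between the x axis of can_d_center and the x axis of cradle_1_seat, either way round below 0.15 rad) or (horizontal distance between can_d_center and cradle_2_seat below 0.015 m and z of can_d_center in the frame of cradle_2_seat between -0.005 and 0.005 m and angle between the x axis of can_d_center and the x axis of cradle_2_seat, either way round below 0.15 rad) or (horizontal distance between can_d_center and cradle_3_seat below 0.015 m and z of can_d_center in the frame of cradle_3_seat between -0.005 and 0.005 m and angle between the x axis of can_d_center and the x axis of cradle_3_seat, either way round below 0.15 rad) or (horizontal distance between can_d_center and cradle_4_seat below 0.015 m and z of can_d_center in the frame of cradle_4_seat between -0.005 and 0.005 m and angle between the x axis of can_d_center and the x axis of cradle_4_seat, either way round below 0.15 rad))); the robot touches nothing.
It fails at once if the pepper grinder is pushed more than 25 mm or tipped (distance of grinder from where it was at the start of the episode above 0.025 m or angle between grinder's own z axis and vertical above 0.3 rad).
It also fails if it takes over 93 s, if anything falls off the work surface, if the arm or the gripper's body presses on something with over 40 N, if the wrist force passes 120 N, or if a joint passes its speed limit or range.

## Robot

A 6-joint arm with a two-finger parallel gripper is mounted at the origin on the work surface. World frame = base frame: x ahead of the robot, y to its left, z up, the work surface at z = 0. Lengths are in m, angles in rad, forces in N, time in s.
With the tool pointing down it reaches from about 0.35 to 0.775 m from the base axis. Payload 7.3 kg.
Tool frame: the origin (TCP) lies between the finger pads; the fingertips stand 14 mm ahead of it and the grasp point (between the pads) lies 5 mm behind it; z points along the fingers, y is the line along which they close (so a half turn about z gives the same grasp; the last joint's range is limited). The gripper opens to 92 mm and grips with 3 to 60 N. Pads are 19 mm wide; open, the fingers measure 130 mm over their backs; the gripper's body (75 mm by 190 mm) begins 47 mm behind the grasp point.
Start: joints at [1.096, 0.342, 1.524, -0, 1.275, -0.146], TCP at [0.17, 0.497, 0.213] pointing down, gripper open.
Joint ranges: [-2.53, 2.53], [-0.77, 2.02], [0.04, 2.7], [-1, 4.14], [0.28, 2.66], [-3.11, 3.11]. Speed limits (rad/s): [2.57, 2.57, 3.14, 3.14, 3.14, 3.14].

## Interface

Orientations are given as a unit quaternion [w, x, y, z].
In Python, from station import manip, viewer gives the robot as it stands. The module is installed in compiled form; this text tells all that it offers.
- The arm moves only by the tool send_rows, never from a script. Its argument "rows" is one flat list of numbers, 5 for each row, row after row: the closure, from -1 (fully open) to 1 (shut), so that 0 is half open, then the shift along the tool's x, y, z in m, then the turn about the tool's z in degrees. In form: [claw, dx, dy, dz, roll, claw, dx, dy, dz, roll, ...]. A call has 1 to 20 rows; each row is the pose to reach, as a shift and turn from the pose commanded when the call began, along the tool's axes at that moment; what a row does not reach only later rows make up. A row lasts 1/12 s, in which the tool goes at most 41.7 mm and 7.16 degrees, less where a joint would pass 70% of its speed; a pose out of reach is approached as far as the arm can. A call with a gripper value outside its range is refused whole. The fingers move at their own pace and stop on an object; "squeeze" is the grip in N (left out, the last holds). Time passes only in rows, so rows that repeat a pose let the fingers close. It gives the time, the measured TCP pose, the force, the opening and the grip force at its end, in the units of the state.
- manip.sense(): the state, without advancing time (a new reading comes with each control period).
- viewer.read_camera(name): name is "scene" or "top"; returns (picture, depth): 400x640x3 uint8, blue, green, red; 400x640 float32, m along the optical axis (not along the pixel's ray), 0 where there is no reading.
- viewer.calibration(name): a dict with "camera_matrix" (3x3 intrinsics, pixels), "R" (3x3) and "t" (3): a world point X has camera coordinates R X + t. Camera axes: x right, y down, z forward; pixel columns grow to the right and rows downward; lengths in m; the calibration is good to about 2 mm. A picture is of the moment at which its call begins. calibration takes no time and is no camera call.
- manip.sign_off(): hands the job in; it is judged then, once.
The state is a dict: "clock": time; "q": joint angles; "qd": joint speeds; "joint_torque": joint torques, N m; "tcp_pos": TCP position; "ee_rot": TCP orientation; "ft_force": force on the tool from outside, world axes, zero at the start; "moment": the same for the moment, N m; "opening": finger opening in m; "gripper_force": force on a finger pad.
Only numpy, scipy, OpenCV 4.12 (cv2) and the standard library are available. Lean on these libraries where they do the work, as an engineer would, in place of code of your own. Each camera call takes 0.05 s, during which the arm holds its last target. There are 200 camera calls.

## Working session

There is one attempt and no reset: what is moved stays moved. The work goes in short steps, Python scripts to look and compute and a tool call to move; the robot and the scene stay as the last step left them, time stands still between calls to the robot, and variables do not carry over. Pictures are saved under pics/ and viewed, at most 14 in all, crops included, and the job is handed in when it is done.

Besides the shell and the picture viewer there is one more tool, called after "Request:" in YAML: its name, and indented under it one key for each argument. send_rows: Moves the arm, as the interface text tells. Its arguments: {"type":"object","properties":{"rows":{"type":"array"},"squeeze":{"type":"number"}},"required":["rows"]}

```bash
mkdir -p pics
python3 - <<'E'
from station import manip, viewer
import cv2,numpy as np
for n in("scene","top"):
    p,d=viewer.read_camera(n); cv2.imwrite(f"pics/{n}0.png",p); np.save(f"{n}0.npy",d)
    c=viewer.calibration(n); print(n,c, d.min(),d.max())
s=manip.sense();print({k:s[k] for k in("clock","tcp_pos","ee_rot","opening","ft_force")})
E
```

```text
scene {'camera_matrix': array([[456.30611654,   0.        , 306.35095787],
       [  0.        , 456.30611654, 200.60674364],
       [  0.        ,   0.        ,   1.        ]]), 'R': array([[-0.47369304,  0.88055894,  0.01519387],
       [ 0.70640129,  0.3901954 , -0.59054616],
       [-0.52593928, -0.26900464, -0.80686082]]), 't': array([ 0.24646756, -0.31555533,  1.39521525])} 0.0 3.110737
top {'camera_matrix': array([[416.11862854,   0.        , 316.03651533],
       [  0.        , 416.11862854, 204.98361573],
       [  0.        ,   0.        ,   1.        ]]), 'R': array([[ 2.35116270e-02, -9.99709280e-01,  5.34405297e-03],
       [-9.81097072e-01, -2.41003047e-02, -1.92009665e-01],
       [ 1.92082637e-01, -7.28575101e-04, -9.81378484e-01]]), 't': array([0.01466785, 0.51417507, 0.76740915])} 0.0 1.8285636
{'clock': 0.1, 'tcp_pos': array([0.1693636 , 0.49654365, 0.21211124]), 'ee_rot': array([-1.92060730e-04,  1.63682593e-01,  9.86512814e-01, -6.62701089e-04]), 'opening': 0.09201340420683538, 'ft_force': array([-0.77825654, -0.42166615,  0.66291181])}
```

View pics/top0.png

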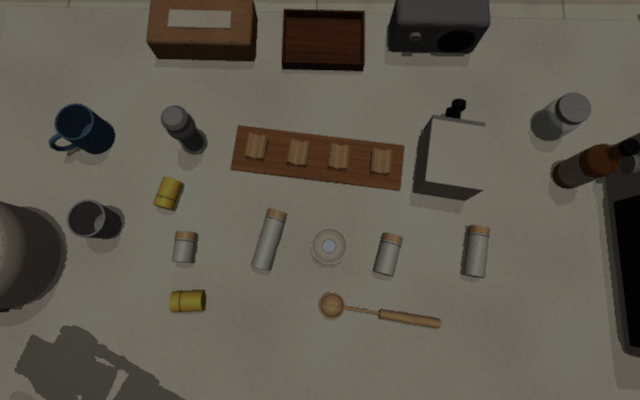

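View pics/scene0.png

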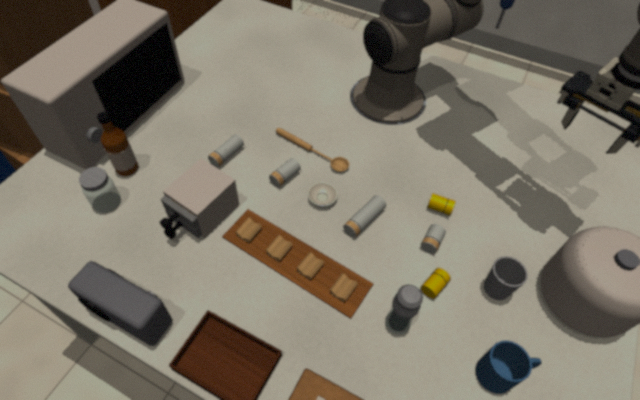

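Top view: canisters at about (269,240) (longest), (388,255), (477,251) and (185,247) (shortest). The cradles are at (257,147), (299,153), (340,157) and (382,161), with the unit on the right at (450,160) and the grinder on the left at (185,130). The yellow cylinders are the look-alikes.

```bash
cat > h.py <<'E'
from station import manip, viewer
import cv2,numpy as np
def world(n,d):
    c=viewer.calibration(n);K=c["camera_matrix"]
    v,u=np.mgrid[:400,:640]
    P=np.stack([(u-K[0,2])/K[0,0]*d,(v-K[1,2])/K[1,1]*d,d],-1)
    return (P-c["t"])@c["R"]
def blobs(n,d,zlo,zhi=.3,amin=40,seeds=None):
    W=world(n,d); m=((W[...,2]>zlo)&(W[...,2]<zhi)&(d>0)).astype(np.uint8)
    k,l,st,ce=cv2.connectedComponentsWithStats(m)
    out=[]
    for i in range(1,k):
        if st[i,4]<amin or st[i,4]>6000: continue
        P=W[l==i]; r=cv2.minAreaRect((P[:,:2]*1000).astype(np.float32))
        (cx,cy),(w,h),a=r
        if w<h: w,h,a=h,w,a+90
        a=(a+90)%180-90
        out.append((ce[i].round(),round(cx),round(cy),round(w),round(h),round(a,1),round(np.percentile(P[:,2],98)*1000,1),st[i,4]))
    return out
E
python3 - <<'E'
from h import *
d=np.load("top0.npy")
print("px  cx cy L W ang zmax n")
for z in(.012,.028):
    print(z)
    for b in blobs("top",d,z): print(*b)
W=world("top",d); print(W[330,250],W[200,30+350])
d=np.load("scene0.npy")
print('scene')
for b in blobs("scene",d,.012): print(*b)
E
```

```text
px  cx cy L W ang zmax n
0.012
[438.  25.] 900 -219 189 69 89.4 112.6 4852
[323.  37.] 896 20 179 133 -89.9 32.7 1347
[562. 115.] 708 -467 68 68 -7.3 102.5 1837
[453. 154.] 639 -242 184 111 -8.1 102.7 5458
[ 81. 129.] 659 511 102 76 -84.6 91.4 2099
[183. 128.] 652 288 52 49 -10.4 147.1 1287
[256. 146.] 644 156 51 43 -7.7 28.4 481
[298. 152.] 632 67 51 42 -9.0 28.7 488
[339. 156.] 626 -19 51 42 -6.5 28.8 484
[382. 161.] 617 -107 52 42 -5.4 28.1 488
[168. 192.] 537 329 60 39 -14.7 42.2 631
[ 92. 219.] 473 454 71 71 -67.5 86.7 1467
[ 25. 255.] 398 567 200 79 -0.1 156.7 5106
[269. 238.] 449 119 120 40 -14.2 42.3 1213
[477. 250.] 435 -295 100 39 -8.5 41.8 1107
[329. 245.] 440 -2 74 73 -44.2 24.2 653
[184. 246.] 430 286 60 39 -3.0 42.4 652
[388. 253.] 424 -119 80 40 -13.7 42.1 837
[187. 300.] 324 271 61 40 -88.0 41.8 720
[392. 315.] 316 -104 238 50 86.4 21.7 831
0.028
[202.  27.] 896 278 220 107 -89.1 74.9 5736
[439.  23.] 900 -219 189 69 89.5 112.6 4522
[322.  36.] 896 20 179 132 -89.9 33.2 583
[564. 114.] 709 -467 68 67 -16.1 102.6 1675
[454. 154.] 639 -242 184 111 -8.1 102.8 5258
[ 79. 
[... 794 characters left out ...]
7. 161.] 317 -11 57 49 48.1 17.7 63
[198. 200.] 638 -240 185 113 -8.0 103.0 4081
[285. 172.] 424 -115 83 40 -15.4 42.1 481
[322. 192.] 438 1 74 74 53.0 24.6 348
[441. 204.] 327 274 60 38 -86.2 42.5 405
[365. 215.] 449 123 123 41 -15.2 42.2 776
[248. 229.] 616 -105 54 41 -6.0 28.9 340
[433. 238.] 431 289 63 40 -2.9 42.1 463
[278. 247.] 625 -17 52 43 -7.0 28.9 361
[310. 265.] 632 68 52 43 -9.4 29.3 397
[505. 277.] 473 456 71 70 17.6 87.0 1285
[121. 302.] 909 -217 191 80 -88.1 113.0 4546
[414. 300.] 594 314 182 54 -20.9 147.0 1750
[343. 287.] 643 157 52 42 -8.4 29.1 430
[223. 353.] 895 21 181 131 89.8 33.1 1218
[506. 366.] 651 506 99 75 -27.5 92.1 1918
[319. 389.] 856 219 134 55 -62.8 73.8 1257
```

```bash
cat > r.py <<'E'
import sys,numpy as np
from station import manip
from scipy.spatial.transform import Rotation as R
def rel(*T):
    """targets (x,y,z mm, axis angle deg) -> shift in tool axes and roll"""
    s=manip.sense();w,x,y,z=s["ee_rot"];M=R.from_quat([x,y,z,w]).as_matrix()
    ya=np.degrees(np.arctan2(M[1,1],M[0,1]))
    print("t",round(s["clock"],2),"tcp",(s["tcp_pos"]*1000).round(1),"axis",round(ya-90,1),"open",round(s["opening"],4),"F",s["ft_force"].round(1))
    for t in T:
        d=M.T@(np.array(t[:3])/1000-s["tcp_pos"])
        print(t,d.round(4),"roll",round(-(((t[3]+90-ya)+90)%180-90),1))
v=list(map(float,sys.argv[1:]))
rel(*[v[i:i+4] for i in range(0,len(v),4)])
E
python3 r.py 430 287 110 -3 430 287 27 -3
```

```text
t 0.1 tcp [169.4 496.5 212.1] axis -18.8 open 0.092 F [-0.8 -0.4  0.7]
[430.0, 287.0, 110.0, -3.0] [-0.3144 -0.114   0.1022] roll -15.8
[430.0, 287.0, 27.0, -3.0] [-0.3144 -0.1139  0.1852] roll -15.8
```

Request:
send_rows:
  rows: [-1, -0.314, -0.114, 0, -16, -1, -0.314, -0.114, 0, -16, -1, -0.314, -0.114, 0, -16, -1, -0.314, -0.114, 0, -16, -1, -0.314, -0.114, 0, -16, -1, -0.314, -0.114, 0, -16, -1, -0.314, -0.114, 0, -16, -1, -0.314, -0.114, 0, -16, -1, -0.314, -0.114, 0, -16, -1, -0.314, -0.114, 0, -16, -1, -0.314, -0.114, 0.1, -16, -1, -0.314, -0.114, 0.1, -16, -1, -0.314, -0.114, 0.1, -16, -1, -0.314, -0.114, 0.1, -16, -1, -0.314, -0.114, 0.1, -16]
  squeeze: 15

```text
clock: 1.35
tcp_pos: [0.4286, 0.2884, 0.1125]
ee_rot: [-0.001, 0.024, 1.0, -0.0]
ft_force: [0.4, 0.3, 1.1]
opening: 0.0919
gripper_force: 0.0
```

```bash
python3 r.py 430 287 27 -3
```

```text
t 1.35 tcp [428.6 288.4 112.5] axis -2.8 open 0.0919 F [0.4 0.3 1.1]
[430.0, 287.0, 27.0, -3.0] [-0.0016 -0.0013  0.0855] roll 0.2
```

Request:
send_rows:
  rows: [-1, -0.002, -0.001, 0.04, 0, -1, -0.002, -0.001, 0.07, 0, -1, -0.002, -0.001, 0.085, 0, -1, -0.002, -0.001, 0.085, 0, -1, -0.002, -0.001, 0.085, 0, 1, -0.002, -0.001, 0.085, 0, 1, -0.002, -0.001, 0.085, 0, 1, -0.002, -0.001, 0.085, 0, 1, -0.002, -0.001, 0.085, 0, 1, -0.002, -0.001, 0.085, 0, 1, -0.002, -0.001, 0.085, 0, 1, -0.002, -0.001, 0.085, 0, 1, -0.002, -0.001, 0.07, 0, 1, -0.002, -0.001, 0.03, 0, 1, -0.002, -0.001, -0.01, 0, 1, -0.002, -0.001, -0.05, 0, 1, -0.002, -0.001, -0.09, 0, 1, -0.002, -0.001, -0.09, 0, 1, -0.002, -0.001, -0.09, 0]

```text
clock: 2.93
tcp_pos: [0.4329, 0.2871, 0.2051]
ee_rot: [0.002, 0.025, 1.0, 0.001]
ft_force: [0.2, 0.3, -1.2]
opening: 0.0037
gripper_force: 0.0
```

```bash
python3 r.py 642 153 200 -6.5
```

```text
t 2.93 tcp [432.9 287.1 205.1] axis -2.8 open 0.0037 F [ 0.2  0.3 -1.2]
[642.0, 153.0, 200.0, -6.5] [-0.2154 -0.1236  0.0058] roll 3.7
```

Run:
```python
from h import *
p,d=viewer.read_camera("scene"); cv2.imwrite("pics/s1.png",cv2.resize(p[120:370,250:570],None,fx=2.4,fy=2.4))
for b in blobs("scene",d,.012): 
    if b[0][0]>380 and b[1]<700: print(*b)
p,d=viewer.read_camera("top")
for b in blobs("top",d,.012): 
    if b[0][0]<300 and b[1]<700: print(*b)
```

```text
[458. 180.] 462 288 55 54 46.5 299.7 395
[441. 204.] 327 274 60 42 -85.9 42.3 405
[433. 238.] 431 289 64 40 -3.3 42.6 464
[505. 277.] 474 457 71 71 88.6 87.2 1288
[436. 282.] 537 332 64 41 -14.1 42.6 542
[404. 308.] 657 291 51 50 46.4 147.4 1206
[506. 366.] 651 506 100 75 -27.4 92.0 1919
[ 86. 126.] 662 496 77 70 37.0 91.5 1635
[183. 128.] 652 288 50 50 -5.2 147.0 1287
[256. 146.] 644 156 51 43 -7.7 28.6 482
[298. 152.] 632 67 51 42 -8.2 28.5 489
[168. 190.] 516 285 145 64 63.7 42.6 531
[269. 238.] 449 120 120 40 -14.3 42.3 1207
[189. 248.] 426 250 105 61 84.7 286.6 306
[ 15. 261.] 362 558 143 40 -23.3 158.7 1536
[150. 249.] 402 245 27 10 -80.7 300.0 66
[187. 300.] 325 271 61 40 -85.7 42.3 719
```

View pics/s1.png

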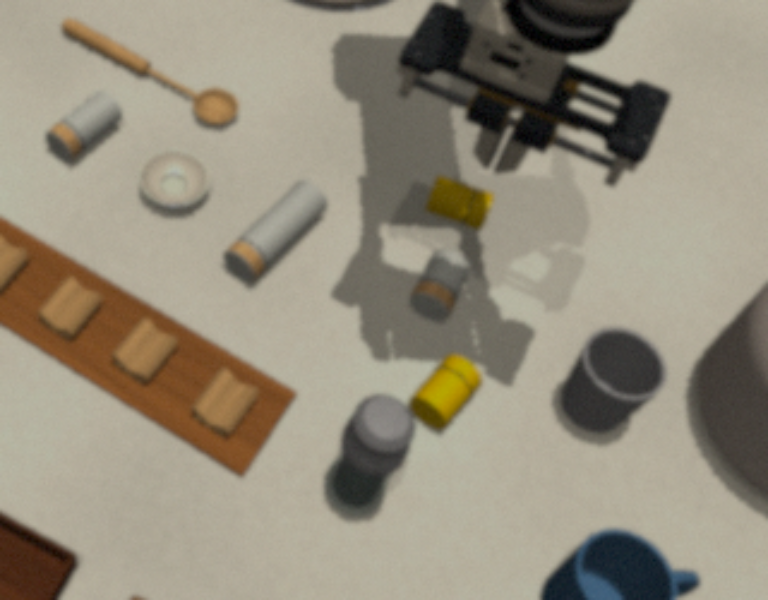

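The canister has not moved, at (431,288); the fingers were still closing when the arm lifted. I'll retry with a longer closing time.

```bash
python3 r.py 431 288 27 -3
```

```text
t 3.03 tcp [431.2 286.2 201.7] axis -2.8 open 0.0005 F [ 0.3  0.5 -0.3]
[431.0, 288.0, 27.0, -3.0] [0.     0.0019 0.1747] roll 0.2
```

Request:
send_rows:
  rows: [-1, 0.002, 0.001, 0.04, 0, -1, 0.002, 0.001, 0.08, 0, -1, 0.002, 0.001, 0.1, 0, -1, 0.002, 0.001, 0.1, 0, -1, 0.002, 0.001, 0.1, 0, -1, 0.002, 0.001, 0.1, 0, -1, 0.002, 0.001, 0.1, 0, -1, 0.002, 0.001, 0.1, 0]

```text
clock: 3.7
tcp_pos: [0.4307, 0.288, 0.1041]
ee_rot: [0.001, 0.025, 1.0, 0.001]
ft_force: [0.9, 0.6, 1.2]
opening: 0.0491
gripper_force: 0.0
```

```bash
python3 r.py 431 288 27 -3
```

```text
t 3.7 tcp [430.7 288.  104.1] axis -2.8 open 0.0491 F [0.9 0.6 1.2]
[431.0, 288.0, 27.0, -3.0] [-0.0001 -0.0001  0.0771] roll 0.2
```

Request:
send_rows:
  rows: [-0.7, 0, 0, 0, 0, -0.7, 0, 0, 0, 0, -0.7, 0, 0, 0, 0, -0.7, 0, 0, 0.03, 0, -0.7, 0, 0, 0.06, 0, -0.7, 0, 0, 0.077, 0, -0.7, 0, 0, 0.077, 0, -0.7, 0, 0, 0.077, 0, 1, 0, 0, 0.077, 0, 1, 0, 0, 0.077, 0, 1, 0, 0, 0.077, 0, 1, 0, 0, 0.077, 0, 1, 0, 0, 0.077, 0, 1, 0, 0, 0.077, 0, 1, 0, 0, 0.077, 0, 1, 0, 0, 0.077, 0, 1, 0, 0, 0.077, 0, 1, 0, 0, 0.077, 0]

```text
clock: 5.2
tcp_pos: [0.4299, 0.2876, 0.0257]
ee_rot: [-0.0, 0.025, 1.0, -0.0]
ft_force: [-0.3, 0.1, 0.5]
opening: 0.0158
gripper_force: 0.0
```

```bash
python3 r.py 431 288 200 -3 642 153 200 -6.5
```

```text
t 5.2 tcp [429.9 287.6  25.7] axis -2.8 open 0.0158 F [-0.3  0.1  0.5]
[431.0, 288.0, 200.0, -3.0] [-0.0011  0.0004 -0.1743] roll 0.2
[642.0, 153.0, 200.0, -6.5] [-0.2185 -0.124  -0.1743] roll 3.7
```

Run:
```python
from h import *
p,d=viewer.read_camera("scene"); cv2.imwrite("pics/s2.png",cv2.resize(p[170:320,370:530],None,fx=4,fy=4))
for b in blobs("scene",d,.012,amin=100): 
    if b[0][0]>380 and b[1]<700: print(*b)
print(manip.sense())
```

```text
[448. 206.] 432 289 190 80 86.0 293.8 4579
[505. 277.] 473 457 72 70 -29.0 86.9 1288
[436. 282.] 538 332 62 40 -15.2 42.2 543
[404. 308.] 656 291 51 51 45.7 147.5 1202
[506. 366.] 651 506 100 75 -27.5 91.8 1909
{'clock': 5.25, 'q': array([ 4.41400258e-01,  5.57458913e-01,  1.77116016e+00,  1.01458819e-04,
        8.12966964e-01, -1.07991704e+00]), 'qd': array([-0.00037868,  0.00081092, -0.00068006,  0.00071565, -0.00034679,
       -0.00035584]), 'joint_torque': array([ 2.08759113e-03, -4.64483178e+01, -1.69902027e+01,  4.41550801e-03,
        9.01632383e-02,  8.39995073e-05]), 'tcp_pos': array([0.42987393, 0.28763802, 0.02569198]), 'ee_rot': array([-1.36038472e-05,  2.47718487e-02,  9.99693130e-01,  3.44026889e-05]), 'ft_force': array([ 0.21939644, -0.94205992,  0.37688154]), 'moment': array([ 0.00943977, -0.03976512, -0.01294851]), 'gripper_force': 0.0, 'opening': 0.011963520947112536}
```

View pics/s2.png

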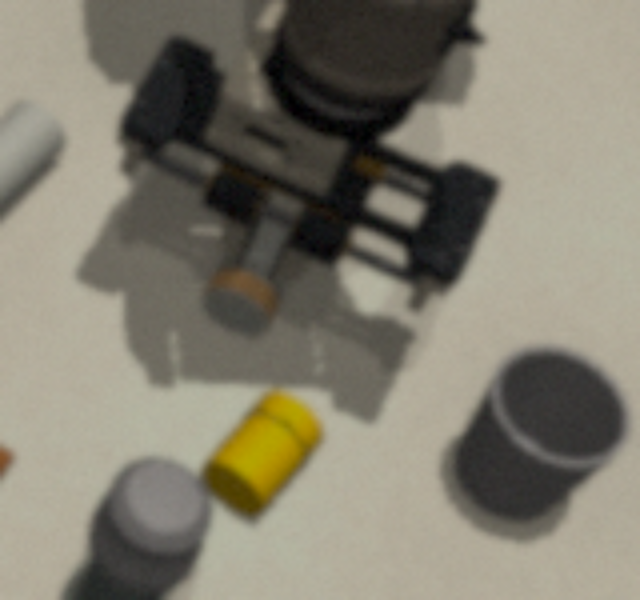

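Run:
```python
from h import *
p,d=viewer.read_camera("scene"); np.save("s3.npy",d)
W=world("scene",d).reshape(-1,3)*1000
for x0 in(410,425,440,455,463):
    m=(abs(W[:,0]-x0)<8)&(abs(W[:,1]-288)<60)&(W[:,2]>3)&(W[:,2]<140)
    Q=W[m]; Q=Q[np.argsort(Q[:,1])]
    print(x0,[(int(q[1]),int(q[2])) for q in Q[::max(1,len(Q)//25)]])
s=manip.sense(); print(s["opening"],s["gripper_force"])
```

```text
410 [(233, 3), (243, 4), (256, 3), (284, 38), (286, 38), (288, 38), (290, 40), (291, 38), (293, 39), (310, 3), (314, 135), (315, 3), (316, 5), (318, 128), (319, 139), (321, 132), (323, 132), (325, 129), (327, 123), (329, 120), (331, 123), (332, 137), (335, 122), (337, 123), (338, 126), (341, 122), (343, 124), (346, 126)]
425 [(232, 4), (240, 3), (259, 3), (265, 3), (272, 31), (282, 87), (283, 57), (284, 38), (285, 41), (286, 38), (287, 42), (288, 41), (289, 38), (291, 40), (292, 40), (293, 41), (295, 89), (308, 27), (312, 131), (313, 129), (314, 127), (316, 128), (317, 130), (317, 3), (318, 130), (320, 128), (321, 131), (322, 126), (322, 129), (323, 129), (324, 4), (326, 3), (346, 3)]
440 [(230, 3), (267, 53), (269, 25), (271, 51), (273, 66), (274, 57), (276, 67), (277, 61), (279, 79), (280, 52), (281, 54), (283, 37), (287, 39), (290, 39), (294, 37), (295, 66), (297, 46), (298, 75), (300, 50), (301, 34), (303, 56), (304, 32), (306, 32), (308, 27), (310, 68), (315, 131), (324, 4)]
455 [(228, 119), (237, 123), (248, 122), (254, 132), (259, 138), (266, 129), (270, 29), (273, 133), (275, 35), (278, 26), (280, 133), (282, 41), (285, 122), (287, 39), (290, 21), (292, 4), (294, 42), (297, 22), (299, 134), (301, 25), (304, 139), (307, 130), (314, 129), (321, 3), (329, 130), (340, 122)]
463 [(228, 119), (244, 120), (253, 113), (257, 3), (262, 128), (267, 129), (270, 129), (273, 128), (276, 129), (278, 10), (281, 124), (285, 33), (288, 44), (291, 123), (295, 28), (297, 129), (300, 125), (302, 34), (304, 129), (308, 115), (311, 123), (315, 132), (319, 130), (323, 120), (333, 121), (342, 124)]
0.007905611231188112 1.401054672896862
```

Request:
send_rows:
  rows: [-0.8, 0, 0, 0, 0, -0.8, 0, 0, 0, 0, -0.8, 0, 0, 0, 0, -0.8, 0, 0, 0, 0, -0.8, 0, 0, 0, 0, -0.8, 0, 0, 0, 0, -0.8, 0, 0, 0, 0, -0.8, 0, 0, 0, 0, -0.8, 0, 0, 0, 0, -0.8, 0, 0, 0, 0, -0.8, 0, 0, 0, 0, -0.8, 0, 0, 0, 0]

```text
clock: 6.3
tcp_pos: [0.4299, 0.2876, 0.0257]
ee_rot: [0.0, 0.025, 1.0, 0.0]
ft_force: [0.5, 0.8, -0.8]
opening: 0.081
gripper_force: 0.0
```

Run:
```python
from h import *
p,d=viewer.read_camera("scene"); cv2.imwrite("pics/s4.png",cv2.resize(p[180:280,380:510],None,fx=5,fy=5,interpolation=cv2.INTER_CUBIC))
W=world("scene",d)*1000
# front faces of fingers: x 425..448
X,Y,Z=W[...,0],W[...,1],W[...,2]
for lo,hi in((225,265),(312,350)):
    m=(X>420)&(X<446)&(Y>lo)&(Y<hi)&(Z>8)&(Z<100)
    print(lo,np.histogram(Z[m],bins=range(8,101,6)), np.median(Y[m]) if m.any() else None)
s=manip.sense(); print(s["opening"],s["tcp_pos"])
```

```text
225 (array([ 0,  0,  0,  0,  0,  3,  7, 13, 12, 13, 11,  9,  3,  5,  1]), array([ 8, 14, 20, 26, 32, 38, 44, 50, 56, 62, 68, 74, 80, 86, 92, 98])) 243.32060869121767
312 (array([ 0,  0,  0,  0,  0,  4,  6, 10, 14, 15, 13,  7,  5,  2,  0]), array([ 8, 14, 20, 26, 32, 38, 44, 50, 56, 62, 68, 74, 80, 86, 92, 98])) 334.86808904782396
0.08180787659147538 [0.42991268 0.28766    0.0257436 ]
```

View pics/s4.png

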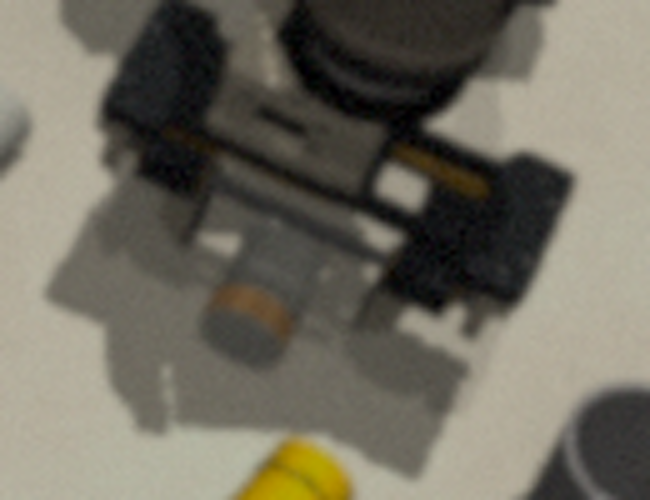

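Run:
```python
from h import *
W=world("scene",np.load("s3.npy"))*1000
X,Y,Z=[W[...,i] for i in range(3)]
for lo,hi in((190,215),(215,240),(335,360),(360,386)):
    m=(abs(X-430)<45)&(Y>lo)&(Y<hi)&(Z>8)
    print(lo,np.percentile(Z[m],[1,5,20,50,90,99]).round(), m.sum())
m=(abs(X-430)<45)&(abs(Y-288)<130)&(Z>100)&(Z<200)
print(np.percentile(X[m],[1,99]),np.percentile(Y[m],[1,99]))
```

```text
190 [114. 128. 147. 410. 475. 485.] 667
215 [121. 142. 150. 389. 434. 476.] 1116
335 [120. 123. 148. 364. 399. 404.] 900
360 [112. 122. 145. 148. 150. 152.] 425
[396.26311716 471.49564019] [196.07305167 381.67410535]
```

Request:
send_rows:
  rows: [-0.8, 0.001, 0, 0.007, 0, -0.8, 0.001, 0, 0.014, 0, -0.8, 0.001, 0, 0.018, 0, -0.8, 0.001, 0, 0.018, 0, -0.8, 0.001, 0, 0.018, 0]

```text
clock: 6.77
tcp_pos: [0.4286, 0.2875, 0.0072]
ee_rot: [-0.001, 0.025, 1.0, -0.0]
ft_force: [-0.5, -0.1, -0.2]
opening: 0.0826
gripper_force: 0.0
```

The whole gripper stands about 31 mm higher than the reported TCP z: the fingertips measure about 43 mm and the body's underside about 112 mm. I'll subtract 31 mm from z targets and check this as I go.

Request:
send_rows:
  rows: [-0.8, -0.002, 0, 0.006, 0, -0.8, -0.002, 0, 0.011, 0, -0.8, -0.002, 0, 0.011, 0, 1, -0.002, 0, 0.011, 0, 1, -0.002, 0, 0.011, 0, 1, -0.002, 0, 0.011, 0, 1, -0.002, 0, 0.011, 0, 1, -0.002, 0, 0.011, 0, 1, -0.002, 0, 0.011, 0, 1, -0.002, 0, 0.011, 0, 1, -0.002, 0, 0.011, 0, 1, -0.002, 0, 0.011, 0, 1, -0.002, 0, 0.011, 0]

```text
clock: 7.85
tcp_pos: [0.4309, 0.2876, -0.0032]
ee_rot: [0.0, 0.025, 1.0, 0.0]
ft_force: [0.4, -0.5, 0.7]
opening: 0.0397
gripper_force: 15.0
```

```bash
python3 r.py 431 288 170 -3 642 154 170 -6.5
```

```text
t 7.85 tcp [430.9 287.6  -3.2] axis -2.8 open 0.0397 F [ 0.4 -0.5  0.7]
[431.0, 288.0, 170.0, -3.0] [-1.000e-04  4.000e-04 -1.732e-01] roll 0.2
[642.0, 154.0, 170.0, -6.5] [-0.2175 -0.123  -0.1732] roll 3.7
```

Request:
send_rows:
  rows: [1, 0, 0, -0.03, 0, 1, 0, 0, -0.07, 0, 1, 0, 0, -0.11, 0, 1, 0, 0, -0.15, 0, 1, 0, 0, -0.173, 0, 1, -0.03, -0.02, -0.173, 1, 1, -0.07, -0.04, -0.173, 2, 1, -0.1, -0.06, -0.173, 4, 1, -0.14, -0.08, -0.173, 4, 1, -0.17, -0.1, -0.173, 4, 1, -0.2, -0.115, -0.173, 4, 1, -0.217, -0.123, -0.173, 4, 1, -0.217, -0.123, -0.173, 4, 1, -0.217, -0.123, -0.173, 4, 1, -0.217, -0.123, -0.173, 4]

```text
clock: 9.1
tcp_pos: [0.6406, 0.1544, 0.1692]
ee_rot: [-0.001, 0.06, 0.998, 0.0]
ft_force: [0.1, 0.1, -0.9]
opening: 0.0399
gripper_force: 15.0
```

```bash
cat > held.py <<'E'
import sys
from h import *
x,y=map(float,sys.argv[1:3])   # tcp mm: lowest points near = can/finger heights
p,d=viewer.read_camera("scene"); W=world("scene",d)*1000
X,Y,Z=[W[...,i] for i in range(3)]
m=(np.hypot(X-x,Y-y)<75)&(Z>60)&(d>0)
hsv=cv2.cvtColor(p,cv2.COLOR_BGR2HSV)
lid=m&(hsv[...,0]>5)&(hsv[...,0]<22)&(hsv[...,1]>80)
print("lowest",np.percentile(Z[m],[.5,2,5]).round(),"lid xyz",np.median(W[lid],0).round() if lid.any() else None,lid.sum(), "lid z rng",np.percentile(Z[lid],[3,97]).round() if lid.any() else None)
s=manip.sense();print(s["tcp_pos"]*1000,s["opening"])
E
python3 held.py 642 154; python3 r.py 642 154 12 -6.5
```

```text
lowest [189. 204. 255.] lid xyz [659. 167. 271.] 401 lid z rng [200. 433.]
[640.43198075 154.76365381 169.5447054 ] 0.03969016542099288
t 9.15 tcp [640.4 154.8 169.5] axis -6.8 open 0.0397 F [-0.4 -1.  -1.2]
[642.0, 154.0, 12.0, -6.5] [-0.0018 -0.0006  0.1575] roll -0.3
```

Request:
send_rows:
  rows: [1, -0.002, -0.001, 0.04, 0, 1, -0.002, -0.001, 0.08, 0, 1, -0.002, -0.001, 0.11, 0, 1, -0.002, -0.001, 0.13, 0, 1, -0.002, -0.001, 0.14, 0, 1, -0.002, -0.001, 0.14, 0, 1, -0.002, -0.001, 0.14, 0]

```text
clock: 9.73
tcp_pos: [0.6435, 0.1535, 0.0307]
ee_rot: [0.0, 0.059, 0.998, 0.0]
ft_force: [-0.0, -0.7, 0.5]
opening: 0.0399
gripper_force: 15.0
```

```bash
cat > held.py <<'E'
import sys
from h import *
x,y,zlo,zhi,half=map(float,sys.argv[1:6])
p,d=viewer.read_camera("scene"); W=world("scene",d)*1000
X,Y,Z=[W[...,i] for i in range(3)]
m=(abs(X-x-half)<6)&(abs(Y-y)<28)&(Z>zlo)&(Z<zhi)
P=W[m]; print("can end: z",np.percentile(P[:,2],[2,98]).round(),"y",np.percentile(P[:,1],[2,98]).round(),"x max",np.percentile(P[:,0],97).round(),m.sum())
E
python3 held.py 642 154 35 90 30; python3 r.py 642 154 18 -6.5
```

```text
can end: z [38. 75.] y [134. 171.] x max 674.0 161
t 9.78 tcp [644.3 153.4  31.7] axis -6.8 open 0.0395 F [-0.5  0.1  0.1]
[642.0, 154.0, 18.0, -6.5] [0.0024 0.0003 0.0137] roll -0.3
```

Request:
send_rows:
  rows: [1, 0.001, 0.002, 0.006, 0, 1, 0.001, 0.002, 0.012, 0, 1, 0.001, 0.002, 0.013, 0, 1, 0.001, 0.002, 0.013, 0, 1, 0.001, 0.002, 0.013, 0, -0.35, 0.001, 0.002, 0.013, 0, -0.35, 0.001, 0.002, 0.013, 0, -0.35, 0.001, 0.002, 0.013, 0, -0.35, 0.001, 0.002, 0.013, 0, -0.35, 0.001, 0.002, 0.013, 0, -0.35, 0.001, 0.002, 0.013, 0, -0.35, 0.001, 0.002, -0.02, 0, -0.35, 0.001, 0.002, -0.06, 0, -0.35, 0.001, 0.002, -0.1, 0, -0.35, 0.001, 0.002, -0.13, 0, -0.35, 0.001, 0.002, -0.13, 0, -0.35, 0.001, 0.002, -0.13, 0]

```text
clock: 11.2
tcp_pos: [0.6437, 0.1549, 0.1622]
ee_rot: [0.002, 0.06, 0.998, 0.0]
ft_force: [-0.7, 0.3, -0.3]
opening: 0.0622
gripper_force: 0.0
```

```bash
python3 - <<'E'
from h import *
p,d=viewer.read_camera("scene")
for b in blobs("scene",d,.032,.1): 
    if 200<b[0][0]<450 and b[1]<700: print(*b)
E
python3 r.py 449 120 130 -14.5
```

```text
[389.  91.] 37 12 141 72 -76.7 98.9 899
[226. 147.] 435 -291 101 35 -10.1 42.4 346
[285. 169.] 424 -115 82 35 -14.2 42.7 302
[205. 169.] 563 -257 57 40 85.7 99.9 100
[214. 181.] 582 -215 71 26 2.4 100.0 72
[443. 201.] 327 274 60 37 -85.8 43.0 261
[345. 282.] 642 158 62 40 -8.3 62.5 560
[437. 280.] 538 332 62 35 -15.7 42.6 384
[399. 318.] 670 291 51 23 84.4 98.9 303
t 11.25 tcp [642.6 154.8 160. ] axis -6.8 open 0.0619 F [-0.3 -0.5 -0.6]
[449.0, 120.0, 130.0, -14.5] [ 0.1881 -0.0576  0.0298] roll 7.7
```

D is seated: blob at (642,158), top at about 62 mm. Next is A.

Request:
send_rows:
  rows: [-0.7, 0.04, -0.01, 0, 2, -0.7, 0.08, -0.03, 0, 5, -0.7, 0.12, -0.04, 0, 8, -0.7, 0.16, -0.05, 0, 8, -0.7, 0.188, -0.0575, 0, 8, -0.7, 0.188, -0.0575, 0.03, 8, -0.7, 0.188, -0.0575, 0.06, 8, -0.7, 0.188, -0.0575, 0.09, 8, -0.7, 0.188, -0.0575, 0.1, 8, -0.7, 0.188, -0.0575, 0.1, 8, -0.7, 0.188, -0.0575, 0.1, 8]

```text
clock: 12.17
tcp_pos: [0.448, 0.12, 0.0585]
ee_rot: [-0.002, 0.129, 0.992, -0.0]
ft_force: [0.8, -0.3, 0.7]
opening: 0.0783
gripper_force: 0.0
```

```bash
python3 r.py 449 121 -1 -14.5
```

```text
t 12.17 tcp [448.  120.   58.5] axis -14.8 open 0.0783 F [ 0.8 -0.3  0.7]
[449.0, 121.0, -1.0, -14.5] [-0.001   0.0013  0.0595] roll -0.3
```

Request:
send_rows:
  rows: [-0.7, -0.001, 0.001, 0.03, 0, -0.7, -0.001, 0.001, 0.05, 0, -0.7, -0.001, 0.001, 0.059, 0, -0.7, -0.001, 0.001, 0.059, 0, 1, -0.001, 0.001, 0.059, 0, 1, -0.001, 0.001, 0.059, 0, 1, -0.001, 0.001, 0.059, 0, 1, -0.001, 0.001, 0.059, 0, 1, -0.001, 0.001, 0.059, 0, 1, -0.001, 0.001, 0.059, 0, 1, -0.001, 0.001, 0.059, 0, 1, -0.001, 0.001, 0.059, 0, 1, -0.001, 0.001, 0.059, 0, 1, -0.001, 0.001, 0.059, 0]

```text
clock: 13.33
tcp_pos: [0.4506, 0.1209, 0.001]
ee_rot: [0.0, 0.129, 0.992, 0.0]
ft_force: [0.1, -1.2, 5.5]
opening: 0.0396
gripper_force: 15.0
```

```bash
python3 r.py 448 121 150 -14.5 616 -106 150 -6.5
```

```text
t 13.33 tcp [450.6 120.9   1. ] axis -14.8 open 0.0396 F [ 0.1 -1.2  5.5]
[448.0, 121.0, 150.0, -14.5] [ 0.0024 -0.0005 -0.149 ] roll -0.3
[616.0, -106.0, 150.0, -6.5] [-0.2181 -0.1769 -0.1489] roll -8.3
```

Request:
send_rows:
  rows: [1, 0, 0, -0.02, 0, 1, 0, 0, -0.06, 0, 1, 0, 0, -0.1, 0, 1, 0, 0, -0.14, 0, 1, 0, 0, -0.16, 0, 1, -0.03, -0.02, -0.16, -1, 1, -0.06, -0.05, -0.16, -3, 1, -0.09, -0.07, -0.16, -5, 1, -0.12, -0.1, -0.16, -8, 1, -0.15, -0.12, -0.16, -8, 1, -0.18, -0.145, -0.16, -8, 1, -0.205, -0.165, -0.16, -8, 1, -0.218, -0.177, -0.16, -8, 1, -0.218, -0.177, -0.16, -8, 1, -0.218, -0.177, -0.16, -8, 1, -0.218, -0.177, -0.16, -8]
  squeeze: 20

```text
clock: 14.67
tcp_pos: [0.6149, -0.1053, 0.16]
ee_rot: [-0.001, 0.06, 0.998, 0.0]
ft_force: [-1.3, 0.3, -0.7]
opening: 0.0397
gripper_force: 20.0
```

```bash
python3 r.py 616 -106 60 -6.5
```

```text
t 14.67 tcp [ 614.9 -105.3  160. ] axis -6.8 open 0.0397 F [-1.3  0.3 -0.7]
[616.0, -106.0, 60.0, -6.5] [-0.0013 -0.0007  0.1   ] roll -0.3
```

Request:
send_rows:
  rows: [1, -0.001, -0.001, 0.04, 0, 1, -0.001, -0.001, 0.08, 0, 1, -0.001, -0.001, 0.11, 0, 1, -0.001, -0.001, 0.118, 0, 1, -0.001, -0.001, 0.118, 0, 1, -0.001, -0.001, 0.118, 0, 1, -0.001, -0.001, 0.118, 0]

```text
clock: 15.25
tcp_pos: [0.6182, -0.1072, 0.0454]
ee_rot: [0.002, 0.059, 0.998, -0.0]
ft_force: [0.2, -0.2, -1.5]
opening: 0.0397
gripper_force: 20.0
```

```bash
python3 r.py 616 -106 25 -6.5;python3 held.py 616 -113 35 100 60
python3 - <<'E'
from h import *
p,d=viewer.read_camera("scene"); cv2.imwrite("pics/s5.png",cv2.resize(p[120:280,150:350],None,fx=4,fy=4,interpolation=cv2.INTER_CUBIC))
W=world("scene",d)*1000; X,Y,Z=[W[...,i] for i in range(3)]
m=(X>590)&(X<665)&(Y>-205)&(Y<-180)&(Z>104)&(Z<200); print(np.percentile(Z[m],[1,5,20,50]),m.sum())
E
```

```text
t 15.25 tcp [ 618.2 -107.2   45.4] axis -6.8 open 0.0397 F [ 0.2 -0.2 -1.5]
[616.0, -106.0, 25.0, -6.5] [0.0025 0.0009 0.0204] roll -0.3
can end: z [48. 87.] y [-128.  -92.] x max 677.0 128
[107.21241538 129.10796471 144.29769718 167.15143472] 212
```

View pics/s5.png

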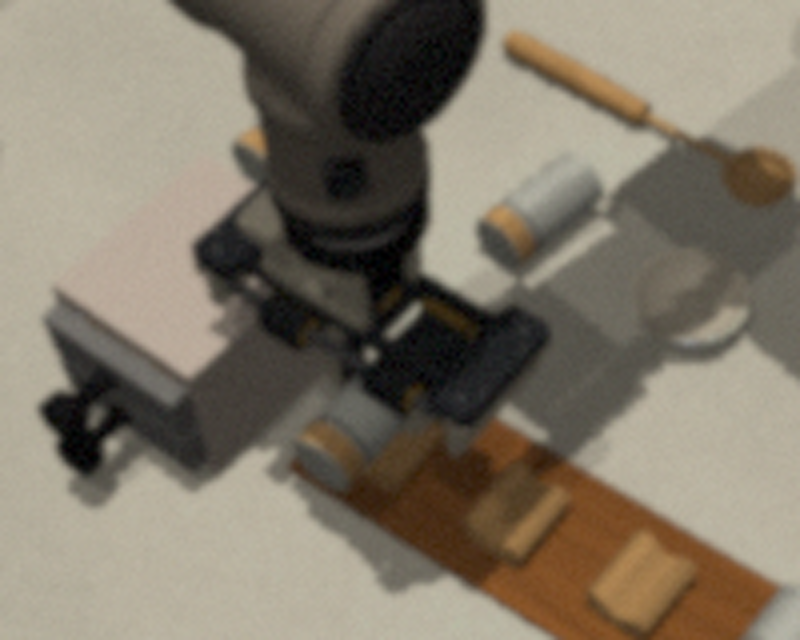

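The canister is level above its cradle with its axis at about 65 mm, and the gripper body overhangs the unit with about 28 mm to spare. Going down 22 mm leaves about 5 mm.

Request:
send_rows:
  rows: [1, 0.001, 0.001, 0.006, 0, 1, 0.001, 0.001, 0.012, 0, 1, 0.001, 0.001, 0.017, 0, 1, 0.001, 0.001, 0.021, 0, 1, 0.001, 0.001, 0.022, 0, 1, 0.001, 0.001, 0.022, 0, 1, 0.001, 0.001, 0.022, 0]

```text
clock: 15.93
tcp_pos: [0.6155, -0.1061, 0.021]
ee_rot: [-0.0, 0.06, 0.998, -0.0]
ft_force: [-2.6, 0.2, 5.1]
opening: 0.0395
gripper_force: 20.0
```

Request:
send_rows:
  rows: [-0.35, 0, 0, 0, 0, -0.35, 0, 0, 0, 0, -0.35, 0, 0, 0, 0, -0.35, 0, 0, 0, 0, -0.35, 0, 0, 0, 0, -0.35, 0, 0, 0, 0, -0.35, 0, 0, -0.02, 0, -0.35, 0, 0, -0.06, 0, -0.35, 0, 0, -0.1, 0, -0.35, 0, 0, -0.12, 0, -0.35, 0, 0, -0.12, 0, -0.35, 0, 0, -0.12, 0]

```text
clock: 16.93
tcp_pos: [0.6163, -0.1062, 0.1418]
ee_rot: [0.001, 0.06, 0.998, -0.0]
ft_force: [0.0, 0.4, -1.4]
opening: 0.0617
gripper_force: 0.0
```

```bash
python3 - <<'E'
from h import *
p,d=viewer.read_camera("scene")
for b in blobs("scene",d,.032,.095): 
    if 200<b[0][0]<450 and 400<b[1]<700: print(*b)
E
python3 r.py 435 -293 130 -8.7
```

```text
[290. 165.] 407 -111 46 33 -17.4 42.8 162
[248. 224.] 613 -104 122 40 -5.4 62.5 835
[345. 282.] 642 159 61 39 -8.4 62.1 557
[437. 280.] 538 331 62 35 -15.1 42.7 378
[399. 319.] 669 291 47 23 85.7 94.0 270
t 16.98 tcp [ 615.3 -105.9  140.1] axis -6.8 open 0.0619 F [-0.4  0.6 -0.2]
[435.0, -293.0, 130.0, -8.7] [ 0.1568 -0.2072  0.0102] roll 1.9
```

A is seated at (613,-104). Next is B.

Request:
send_rows:
  rows: [-0.7, 0.024, -0.032, 0, 2, -0.7, 0.048, -0.064, 0, 2, -0.7, 0.072, -0.096, 0, 2, -0.7, 0.096, -0.128, 0, 2, -0.7, 0.12, -0.16, 0, 2, -0.7, 0.14, -0.19, 0, 2, -0.7, 0.157, -0.207, 0, 2, -0.7, 0.157, -0.207, 0, 2, -0.7, 0.157, -0.207, 0.03, 2, -0.7, 0.157, -0.207, 0.06, 2, -0.7, 0.157, -0.207, 0.08, 2, -0.7, 0.157, -0.207, 0.08, 2, -0.7, 0.157, -0.207, 0.08, 2, -0.7, 0.157, -0.207, 0.08, 2]

```text
clock: 18.15
tcp_pos: [0.4358, -0.2928, 0.0611]
ee_rot: [0.0, 0.077, 0.997, 0.0]
ft_force: [0.7, 0.4, 0.2]
opening: 0.0785
gripper_force: 0.0
```

```bash
python3 r.py 435 -293 -3 -8.7
```

```text
t 18.15 tcp [ 435.8 -292.8   61.1] axis -8.8 open 0.0785 F [0.7 0.4 0.2]
[435.0, -293.0, -3.0, -8.7] [ 0.0008 -0.0003  0.0641] roll -0.1
```

Request:
send_rows:
  rows: [-0.7, 0, 0, 0.03, 0, -0.7, 0, 0, 0.05, 0, -0.7, 0, 0, 0.063, 0, -0.7, 0, 0, 0.063, 0, 1, 0, 0, 0.063, 0, 1, 0, 0, 0.063, 0, 1, 0, 0, 0.063, 0, 1, 0, 0, 0.063, 0, 1, 0, 0, 0.063, 0, 1, 0, 0, 0.063, 0, 1, 0, 0, 0.063, 0, 1, 0, 0, 0.063, 0, 1, 0, 0, 0.063, 0, 1, 0, 0, 0.063, 0]

```text
clock: 19.32
tcp_pos: [0.4354, -0.2931, -0.0019]
ee_rot: [0.0, 0.077, 0.997, -0.0]
ft_force: [-1.2, 0.5, 5.8]
opening: 0.0398
gripper_force: 20.0
```

```bash
python3 r.py 435 -293 160 -8.7 626 -17 160 -6.5
```

```text
t 19.32 tcp [ 435.4 -293.1   -1.9] axis -8.8 open 0.0398 F [-1.2  0.5  5.8]
[435.0, -293.0, 160.0, -8.7] [ 0.0003 -0.     -0.1619] roll -0.1
[626.0, -17.0, 160.0, -6.5] [-0.146   0.3021 -0.1619] roll -2.3
```

Request:
send_rows:
  rows: [1, 0, 0, -0.02, 0, 1, 0, 0, -0.06, 0, 1, 0, 0, -0.1, 0, 1, 0, 0, -0.14, 0, 1, 0, 0, -0.162, 0, 1, -0.01, 0.03, -0.162, -2, 1, -0.03, 0.06, -0.162, -2, 1, -0.045, 0.09, -0.162, -2, 1, -0.06, 0.12, -0.162, -2, 1, -0.075, 0.155, -0.162, -2, 1, -0.09, 0.19, -0.162, -2, 1, -0.105, 0.22, -0.162, -2, 1, -0.12, 0.25, -0.162, -2, 1, -0.135, 0.28, -0.162, -2, 1, -0.146, 0.302, -0.162, -2, 1, -0.146, 0.302, -0.162, -2, 1, -0.146, 0.302, -0.162, -2, 1, -0.146, 0.302, -0.162, -2]

```text
clock: 20.82
tcp_pos: [0.6252, -0.0172, 0.1589]
ee_rot: [-0.001, 0.06, 0.998, -0.0]
ft_force: [-0.2, -0.3, -1.6]
opening: 0.0395
gripper_force: 20.0
```

```bash
python3 r.py 626 -18 19 -6.5
```

```text
t 20.82 tcp [625.2 -17.2 158.9] axis -6.8 open 0.0395 F [-0.2 -0.3 -1.6]
[626.0, -18.0, 19.0, -6.5] [-0.0012 -0.0006  0.1399] roll -0.3
```

Request:
send_rows:
  rows: [1, -0.001, -0.001, 0.03, 0, 1, -0.001, -0.001, 0.07, 0, 1, -0.001, -0.001, 0.1, 0, 1, -0.001, -0.001, 0.12, 0, 1, -0.001, -0.001, 0.13, 0, 1, -0.001, -0.001, 0.136, 0, 1, -0.001, -0.001, 0.14, 0, 1, -0.001, -0.001, 0.14, 0, 1, -0.001, -0.001, 0.14, 0, -0.35, -0.001, -0.001, 0.14, 0, -0.35, -0.001, -0.001, 0.14, 0, -0.35, -0.001, -0.001, 0.14, 0, -0.35, -0.001, -0.001, 0.14, 0, -0.35, -0.001, -0.001, 0.14, 0, -0.35, -0.001, -0.001, 0.14, 0, -0.35, -0.001, -0.001, 0.11, 0, -0.35, -0.001, -0.001, 0.07, 0, -0.35, -0.001, -0.001, 0.04, 0, -0.35, -0.001, -0.001, 0.03, 0, -0.35, -0.001, -0.001, 0.03, 0]

```text
clock: 22.48
tcp_pos: [0.6286, -0.0182, 0.1333]
ee_rot: [0.003, 0.06, 0.998, -0.0]
ft_force: [-0.4, -1.1, -0.0]
opening: 0.0623
gripper_force: 0.0
```

```bash
python3 - <<'E'
from h import *
p,d=viewer.read_camera("scene")
for b in blobs("scene",d,.032,.095): 
    if 200<b[0][0]<450 and 400<b[1]<700: print(*b)
E
python3 r.py 424 -117 130 -14.3
```

```text
[246. 226.] 614 -104 121 41 -5.0 62.4 763
[277. 244.] 627 -15 102 40 -6.7 62.4 738
[345. 282.] 642 158 63 40 -7.4 62.3 557
[437. 280.] 538 331 62 34 -16.4 43.2 385
[399. 319.] 669 291 48 22 84.6 94.1 280
t 22.53 tcp [627.2 -18.1 130.6] axis -6.8 open 0.0624 F [-0.5 -0.  -0.1]
[424.0, -117.0, 130.0, -14.3] [ 0.19   -0.1224  0.0002] roll 7.5
```

B is seated. Next is C.

Request:
send_rows:
  rows: [-0.7, 0.034, -0.022, 0, 2, -0.7, 0.068, -0.044, 0, 5, -0.7, 0.102, -0.066, 0, 7, -0.7, 0.136, -0.088, 0, 7, -0.7, 0.17, -0.11, 0, 7, -0.7, 0.19, -0.122, 0, 7, -0.7, 0.19, -0.122, 0, 7, -0.7, 0.19, -0.122, 0.03, 7, -0.7, 0.19, -0.122, 0.06, 7, -0.7, 0.19, -0.122, 0.07, 7, -0.7, 0.19, -0.122, 0.07, 7, -0.7, 0.19, -0.122, 0.07, 7, -0.7, 0.19, -0.122, 0.07, 7]

```text
clock: 23.62
tcp_pos: [0.4239, -0.1165, 0.0597]
ee_rot: [-0.0, 0.12, 0.993, 0.0]
ft_force: [-0.0, -1.0, 0.4]
opening: 0.0782
gripper_force: 0.0
```

```bash
python3 r.py 424 -117 -3 -14.3
```

```text
t 23.62 tcp [ 423.9 -116.5   59.7] axis -13.8 open 0.0782 F [-0.  -1.   0.4]
[424.0, -117.0, -3.0, -14.3] [-0.0002 -0.0005  0.0627] roll 0.5
```

Request:
send_rows:
  rows: [-0.7, 0, 0, 0.03, 0, -0.7, 0, 0, 0.05, 0, -0.7, 0, 0, 0.062, 0, -0.7, 0, 0, 0.062, 0, 1, 0, 0, 0.062, 0, 1, 0, 0, 0.062, 0, 1, 0, 0, 0.062, 0, 1, 0, 0, 0.062, 0, 1, 0, 0, 0.062, 0, 1, 0, 0, 0.062, 0, 1, 0, 0, 0.062, 0, 1, 0, 0, 0.062, 0, 1, 0, 0, 0.062, 0, 1, 0, 0, 0.062, 0]

```text
clock: 24.78
tcp_pos: [0.4238, -0.1166, -0.002]
ee_rot: [0.0, 0.12, 0.993, -0.0]
ft_force: [-0.7, 0.3, 6.1]
opening: 0.0399
gripper_force: 20.0
```

```bash
python3 r.py 424 -117 160 -14.3 633 69 160 -6.5
```

```text
t 24.78 tcp [ 423.8 -116.6   -2. ] axis -13.8 open 0.0399 F [-0.7  0.3  6.1]
[424.0, -117.0, 160.0, -14.3] [-0.0003 -0.0003 -0.162 ] roll 0.5
[633.0, 69.0, 160.0, -6.5] [-0.1588  0.2303 -0.1619] roll -7.3
```

Request:
send_rows:
  rows: [1, 0, 0, -0.02, 0, 1, 0, 0, -0.06, 0, 1, 0, 0, -0.1, 0, 1, 0, 0, -0.14, 0, 1, 0, 0, -0.162, 0, 1, -0.02, 0.03, -0.162, -2, 1, -0.04, 0.06, -0.162, -5, 1, -0.06, 0.09, -0.162, -7, 1, -0.08, 0.12, -0.162, -7, 1, -0.1, 0.15, -0.162, -7, 1, -0.12, 0.18, -0.162, -7, 1, -0.14, 0.21, -0.162, -7, 1, -0.159, 0.23, -0.162, -7, 1, -0.159, 0.23, -0.162, -7, 1, -0.159, 0.23, -0.162, -7, 1, -0.159, 0.23, -0.162, -7]

```text
clock: 26.12
tcp_pos: [0.632, 0.0684, 0.1588]
ee_rot: [-0.001, 0.06, 0.998, -0.0]
ft_force: [0.0, -0.0, -1.0]
opening: 0.0395
gripper_force: 20.0
```

```bash
python3 r.py 633 69 19 -6.5
```

```text
t 26.12 tcp [632.   68.4 158.8] axis -6.8 open 0.0395 F [ 0. -0. -1.]
[633.0, 69.0, 19.0, -6.5] [-0.0012  0.0008  0.1398] roll -0.3
```

Request:
send_rows:
  rows: [1, -0.001, 0, 0.03, 0, 1, -0.001, 0, 0.07, 0, 1, -0.001, 0, 0.1, 0, 1, -0.001, 0, 0.12, 0, 1, -0.001, 0, 0.13, 0, 1, -0.001, 0, 0.136, 0, 1, -0.001, 0, 0.14, 0, 1, -0.001, 0, 0.14, 0, 1, -0.001, 0, 0.14, 0, -0.35, -0.001, 0, 0.14, 0, -0.35, -0.001, 0, 0.14, 0, -0.35, -0.001, 0, 0.14, 0, -0.35, -0.001, 0, 0.14, 0, -0.35, -0.001, 0, 0.14, 0, -0.35, -0.001, 0, 0.14, 0, -0.35, -0.001, 0, 0.11, 0, -0.35, -0.001, 0, 0.07, 0, -0.35, -0.001, 0, 0.03, 0, -0.35, -0.001, 0, 0.0, 0, -0.35, -0.001, 0, 0.0, 0]

```text
clock: 27.78
tcp_pos: [0.6375, 0.0687, 0.1676]
ee_rot: [0.007, 0.06, 0.998, 0.0]
ft_force: [0.5, 0.3, 0.8]
opening: 0.0617
gripper_force: 0.0
```

Request:
send_rows:
  rows: [-0.35, 0.04, 0, -0.01, 0, -0.35, 0.08, 0, -0.02, 0, -0.35, 0.12, 0, -0.03, 0, -0.35, 0.16, 0, -0.04, 0, -0.35, 0.2, 0, -0.04, 0, -0.35, 0.2, 0, -0.04, 0, -0.35, 0.2, 0, -0.04, 0]

```text
clock: 28.37
tcp_pos: [0.4337, 0.0927, 0.1999]
ee_rot: [0.0, 0.059, 0.998, 0.0]
ft_force: [0.5, -0.2, 0.5]
opening: 0.0617
gripper_force: 0.0
```

Run:
```python
from h import *
for n in("scene","top"):
    p,d=viewer.read_camera(n); print(n)
    for b in blobs(n,d,.032,.095): 
        if 200<b[0][0]<450 and 590<b[1]<700: print(*b)
    cv2.imwrite(f"pics/{n}9.png",p)
print(manip.sense()["ft_force"])
```

```text
scene
[248. 223.] 614 -104 121 41 -4.9 62.4 879
[278. 243.] 627 -15 102 41 -7.5 62.4 781
[309. 261.] 635 69 83 40 -8.0 62.7 675
[345. 282.] 642 158 63 39 -7.3 62.6 561
[399. 319.] 669 290 49 23 84.7 94.4 279
top
[444. 152.] 639 -241 184 111 -7.3 93.0 1432
[255. 127.] 668 154 32 7 82.3 61.9 40
[340. 151.] 627 -19 102 40 -6.2 61.7 989
[383. 159.] 614 -107 121 40 -5.2 62.0 1194
[ 0.20244706 -0.39597634 -0.13882294]
```

View pics/scene9.png

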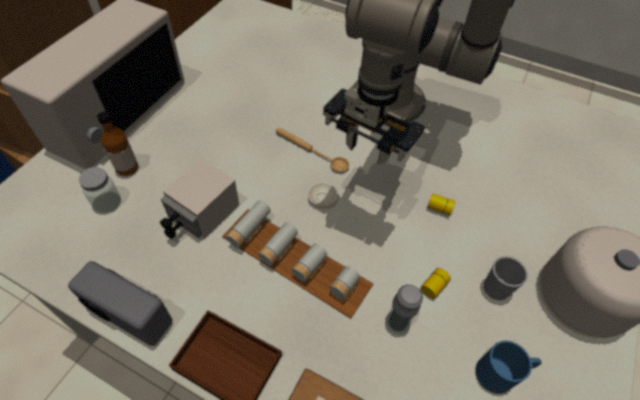

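All four canisters sit in the cradles at pixels (248,223), (278,243), (309,261) and (345,282), running from longest to shortest away from the unit. The grinder at (405,305) is untouched and the arm is clear.

```bash
python3 -c "
from station import manip; print(manip.sign_off())"
```

```text
the job is handed in; nothing more can be done
None
```

I laid all four canisters in the cradles, longest next to the drawer unit down to shortest, each within about 4 mm of its cradle's measured centre; the grinder was not disturbed, and I handed the job in at about 28 s (no verdict was returned).

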